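Slide the games tin into the console drawer and shut it

TASK

Someone has left the flat metal games tin on top of the little wooden chest on the hall console. Slide it off the chest's front edge so that it drops into the open drawer below and lies flat on the drawer floor, then push the drawer fully home without slamming it. Leave the shell dish, the basket, the books and the little sign where they are.

Things in the scene. Friction and masses are not known exactly. Their poses are not given: they have to be found in the camera images.
- tin: plain closed metal tin, 95 mm (its x) by 150 mm (its y) by 36 mm high, 0.26 kg give or take a third; too wide to grasp from above. It starts flat on the chest's top, its long side turned at most 0.25 rad from the chest's front edge. Falling in, it can come to lean on a wall or edge; a light press on its high side lays it flat. Origin: centre of its underside; z up.
- tin_center (a point): the middle of the tin (18 mm above its underside), axes as the tin's.
- chest: low box chest of pale wood, fixed to the table: 280 mm deep (its x), 340 mm wide (its y), 110 mm high; flat top without rim. Its front is its -x side. Origin: centre of its underside, on the table.
- chest_edge (a point): middle of the upper front edge of the chest's top: 140 mm in front (-x) of the chest's origin and 110 mm above the table; axes as the chest's: -x points out of the front, the way the drawer opens.
- drawer (a joint): the chest's one drawer: how far it stands open in m, 0 = fully home (front panel flush with the chest's front edge, against its stop), at most 0.20; starts 0.155 to 0.19 open. It slides along the chest's x with about 2 N friction and stays where it is left.
- drawer_front (a point): on the outer face of the drawer's front panel, mid-width, 60 mm above the table; moves with the drawer, axes as the chest's. The panel is flat, without handle, 312 mm wide and 12 mm thick, from 10 to 96 mm above the table, except for a finger notch in its upper edge, 90 mm wide about the middle, where it is only 78 mm high.
- drawer_floor (a point): centre of the drawer's inner floor, 18 mm above the table, 137 mm behind the panel's outer face; axes as the chest's. The inside is 250 mm (x) by 300 mm (y), its side walls end 72 mm above the table, and the chest's top leaves 98 mm above the table free for what goes in.
- shell_dish: bystander: cream dish with shells, 72 mm across, 35 mm high, on a rear corner of the chest's top. Origin: centre of its underside.
- basket: bystander: dark woven square basket, 175 mm wide at the rim, 99 mm high, on the table. Origin: centre of its underside.
- books: bystander: two stacked books, 230 by 150 mm, 48 mm high, on the table. Origin: centre of the underside.
- sign: bystander: blank pale green sign board on a foot, 150 mm wide, 240 mm high, on the table. Origin: centre of its underside.
Mind the look-alikes: they are no part of the job. Of the things shaped like the tin, the metal one is meant.

How it is judged:
By the outcome, as a careful person would: the job done as asked, in the order asked, and still so for the second after the job is handed in, with the robot touching nothing.
It also fails if it takes over 51 s, if anything falls off the work surface, if the arm or the gripper's body presses on something with over 40 N, if the wrist force passes 120 N, or if a joint passes its speed limit or range.

ROBOT

A 7-joint arm with a two-finger parallel gripper is mounted at the origin on the work surface. World frame = base frame: x ahead of the robot, y to its left, z up, the work surface at z = 0. Lengths are in m, angles in rad, forces in N, time in s.
With the tool pointing down it reaches from about 0.4 to 0.925 m from the base axis. Payload 5.6 kg.
Tool frame: the origin (TCP) lies on the centre line of the jaws, within the pads' length; the fingertips stand 22 mm ahead of it and the grasp point (between the pads) lies 3 mm ahead of it; z points along the fingers, y is the line along which they close (so a half turn about z gives the same grasp; the last joint's range is limited). The gripper opens to 85 mm and grips with 20 to 120 N. Pads are 22 mm wide; open, the fingers measure 114 mm over their backs; the gripper's body (76 mm by 85 mm) begins 54 mm behind the grasp point. The pads swing forward as they close: fully open they stand 13 mm farther back than shut.
Start: joints at [1.155, 0.468, -0.012, 1.603, 0.006, 1.071, -0.056], TCP at [0.237, -0.605, 0.253] pointing down, gripper open.
Joint ranges: [-2.53, 2.53], [-0.31, 2.02], [-1.57, 1.55], [0.28, 2.44], [-1.29, 4.43], [0.15, 1.84], [-2.92, 2.92]. Speed limits (rad/s): [2.57, 2.57, 3.14, 3.14, 3.14, 3.14, 3.14].

INTERFACE

Orientations are given as [roll, pitch, yaw] about the fixed x, y, z axes, in that order (R = Rz(yaw) Ry(pitch) Rx(roll)).
In Python, from station import state, viewer, ticket, models gives the robot as it stands.
- The arm moves only by the shell command python3 -m pendant 'ROWS'. ROWS is JSON, a list of rows, each a list of 3 entries, a list of its own where there are three numbers: the finger opening in cm, from 0 to 8.54, then the shift along the tool's x, y, z in cm, then the turn, a rotation vector about the tool's x, y, z in degrees. A call has 1 to 8 rows; each row is the pose to reach, as a shift and turn from the pose commanded when the call began, along the tool's axes at that moment; what a row does not reach only later rows make up. A row lasts 1/8 s, in which the tool goes at most 62.5 mm and 10.7 degrees, less where a joint would pass 70% of its speed; a pose out of reach is approached as far as the arm can. A call with a gripper value outside its range is refused whole. The fingers move at their own pace and stop on an object; the grip force is fixed at half the most. Time passes only in rows, so rows that repeat a pose let the fingers close. It gives the time, the measured TCP pose, the force, the opening and the grip force at its end, in the units of the state.
- state(): the state, without advancing time (a new reading comes with each control period).
- viewer.camera(name): name is "scene" or "top"; returns (picture, depth): 384x512x3 uint8, red, green, blue; 384x512 float32, m along the optical axis (not along the pixel's ray), 0 where there is no reading.
- viewer.camera_model(name): a dict with "fov_y" (degrees; the focal length in pixels is half the picture's height over the tangent of half this angle, whatever the lens; pixels are square), "cx", "cy" (the principal point, pixels), "rvec" (rotation vector, rad) and "tvec" (3), from world to camera coordinates, as OpenCV has them. Camera axes: x right, y down, z forward; pixel columns grow to the right and rows downward; lengths in m; the calibration is good to about 2 mm. A picture is of the moment at which its call begins. camera_model takes no time and is no camera call.
- ticket.sign_off(): hands the job in; it is judged then, once.
Trained networks look in the newest picture that a camera, given by its name, has taken for a name from the list of things; names that differ only in an ending like _2 or _b are one class to them, and where a whole thing is asked for, a point or a joint stands for the part that bears it (a point fixed in the world has none). Each returns a list of dicts, best first, with "conf" (0 to 1); they miss things now and then, are a little off and sometimes report something else, mostly with a low value. They report only what shows in the picture. A call takes as long as a camera call. They do not tell look-alikes from the thing itself.
- models.trace(name, camera): "region" (384x512 bool, what is visible of it).
- models.place_of(name, camera): "centre" ([x, y, z] in m, in world coordinates, good to about 4 mm: a listed point, or the origin of a listed thing).
The state is a dict: "time": time; "qpos": joint angles; "qd": joint speeds; "effort": joint torques, N m; "tcp_pos": TCP position; "tool_rot": TCP orientation; "wrist_force": force on the tool from outside, world axes, zero at the start; "wrist_torque": the same for the moment, N m; "opening": finger opening in m; "grip_force": force on a finger pad.
Only numpy, scipy, OpenCV 4.12 (cv2) and the standard library are available. Lean on these libraries where they do the work, as an engineer would, in place of code of your own. Each camera call takes 0.05 s, during which the arm holds its last target. There are 200 camera calls.

## Working session

There is one attempt and no reset: what is moved stays moved. The work goes in short steps, Python scripts to look and compute and a shell command to move; the robot and the scene stay as the last step left them, time stands still between calls to the robot, and variables do not carry over. Pictures are saved under pics/ and viewed, at most 10 in all, crops included, and the job is handed in when it is done.

```bash
ls; mkdir -p pics
cat > h.py <<'E'
import numpy as np, cv2
from scipy.spatial.transform import Rotation as R
from station import state, viewer, ticket, models
def cam(n):
    m=viewer.camera_model(n); f=192/np.tan(np.radians(m["fov_y"])/2)
    return m,f,R.from_rotvec(m["rvec"]).as_matrix(),np.array(m["tvec"])
def cloud(n,d):
    m,f,Rm,t=cam(n); v,u=np.mgrid[:384,:512]
    P=np.stack([(u-m["cx"])*d/f,(v-m["cy"])*d/f,d],-1)
    W=(P-t)@Rm; W[d==0]=np.nan; return W
def save(p,name): cv2.imwrite("pics/"+name,cv2.cvtColor(p,cv2.COLOR_RGB2BGR))
E
python3 - <<'E'
from h import *
ps=[]
for n in("scene","top"):
    p,d=viewer.camera(n); ps.append(p); np.save(n+"_d.npy",d); np.save(n+"_p.npy",p)
    print(n,viewer.camera_model(n))
    for k in("tin","chest_edge","drawer_front","drawer_floor","shell_dish"):
        print(k,[(np.round(r["centre"],3).tolist(),round(r["conf"],2)) for r in models.place_of(k,n)])
    save(p,n+"0.png")
s=state();print(s["time"],s["tcp_pos"],s["tool_rot"],s["wrist_force"],s["opening"])
E
```

```text
pics
scene {'fov_y': 51.66963707976863, 'cx': 256.93207449138066, 'cy': 185.7214715633261, 'rvec': array([ 2.16440551,  1.27979485, -0.42786011]), 'tvec': array([-0.3315161 , -0.34775177,  1.66122148])}
tin [([0.834, -0.125, -0.004], 0.95), ([0.55, 0.059, 0.112], 0.91), ([0.836, 0.187, -0.002], 0.91)]
chest_edge [([0.499, -0.033, 0.113], 0.7)]
drawer_front [([0.477, -0.197, 0.056], 0.93)]
drawer_floor [([0.498, -0.056, 0.016], 0.97), ([0.477, -0.196, 0.058], 0.65), ([0.552, 0.059, 0.115], 0.38), ([0.497, -0.032, 0.111], 0.28)]
shell_dish [([0.412, 0.195, 0.109], 0.69), ([0.551, 0.06, 0.112], 0.18)]
top {'fov_y': 53.65160238326677, 'cx': 261.9147714723845, 'cy': 194.79019029730662, 'rvec': array([ 2.17160423, -2.05108897,  0.2104925 ]), 'tvec': array([-0.00201628,  0.62044452,  1.19897264])}
tin [([0.842, 0.19, -0.0], 0.95), ([0.838, -0.128, 0.002], 0.74), ([0.553, 0.066, 0.106], 0.7)]
chest_edge [([0.497, -0.031, 0.111], 0.66), ([0.55, 0.061, 0.129], 0.62)]
drawer_front [([0.478, -0.197, 0.06], 0.73), ([0.406, -0.495, 0.001], 0.55)]
drawer_floor [([0.496, -0.056, 0.017], 0.97)]
shell_dish [([0.417, 0.194, 0.109], 0.56)]
0.6 [ 0.23671349 -0.60536289  0.25328233] [3.14158436e+00 2.89169082e-05 3.72720872e-01] [-0.25714644  0.30915188 -0.29648251] 0.08560632026859841
```

View pics/scene0.png

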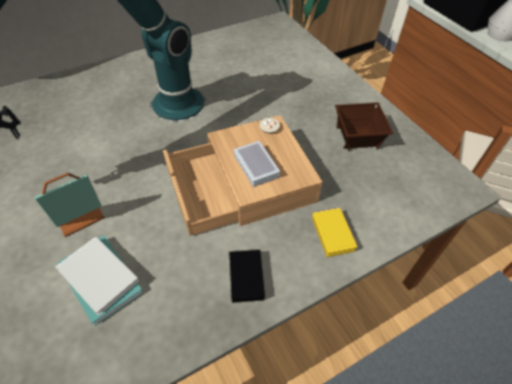

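View pics/top0.png

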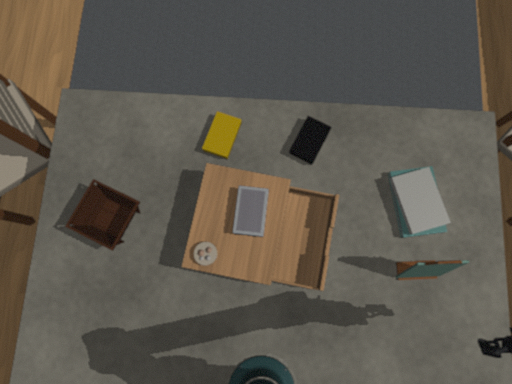

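Candidates for the tin (scene / top pixel): silver on the chest (257,161)/(251,211), yellow on the table (335,231)/(222,135), black on the table (247,275)/(310,140). The silver one on the chest fits the description (metal, on the chest's top). I'll check it in a crop and measure the scene.

Run:
```python
from h import *
p=np.load("top_p.npy"); c=cv2.resize(p[160:295,175:345],None,fx=4,fy=4,interpolation=cv2.INTER_CUBIC); save(c,"crop0.png")
for n in("top","scene"):
    W=cloud(n,np.load(n+"_d.npy"))
    box=(W[...,0]>.35)&(W[...,0]<.75)&(W[...,1]>-.3)&(W[...,1]<.33)
    m=box&(abs(W[...,2]-.146)<.008); 
    k,l,st,_=cv2.connectedComponentsWithStats(m.astype(np.uint8)); i=1+np.argmax(st[1:,4]); q=W[l==i]
    (cx,cy),sz,a=cv2.minAreaRect((q[:,:2]*1000).astype(np.float32)); print(n,"tin",cx,cy,sz,a,np.median(q[:,2]),len(q))
    m=box&(abs(W[...,2]-.110)<.006)|(box&(W[...,2]>.11)&(W[...,2]<.155)&(W[...,1]>-.03)); 
    k,l,st,_=cv2.connectedComponentsWithStats(m.astype(np.uint8)); i=1+np.argmax(st[1:,4]); q=W[l==i]
    print(n,"chest top",cv2.minAreaRect((q[:,:2]*1000).astype(np.float32)),np.median(q[:,2]))
    m=box&(abs(W[...,2]-.096)<.006)&(W[...,1]<-.1); q=W[m]
    print(n,"panel",cv2.minAreaRect((q[:,:2]*1000).astype(np.float32)),np.median(q[:,2]),len(q))
```

```text
top tin 553.6238403320312 66.51100158691406 (94.83406066894531, 150.80836486816406) 86.68656158447266 0.14707091166107067 1478
top chest top ((520.2381591796875, 107.83973693847656), (280.33575439453125, 340.63275146484375), 81.93604278564453) 0.11169861526895083
top panel ((490.358154296875, -187.78968811035156), (12.964330673217773, 281.5242004394531), 81.93175506591797) 0.09637507916670819 239
scene tin 551.4266357421875 63.24213790893555 (95.61654663085938, 151.3222198486328) 86.69770050048828 0.14651451574280341 1072
scene chest top ((519.3477783203125, 104.23489379882812), (281.22259521484375, 344.509765625), 81.88744354248047) 0.11116641376905181
scene panel ((491.5665283203125, -191.80270385742188), (12.113397598266602, 280.0991516113281), 81.93885803222656) 0.09587099241752127 189
```

View pics/crop0.png

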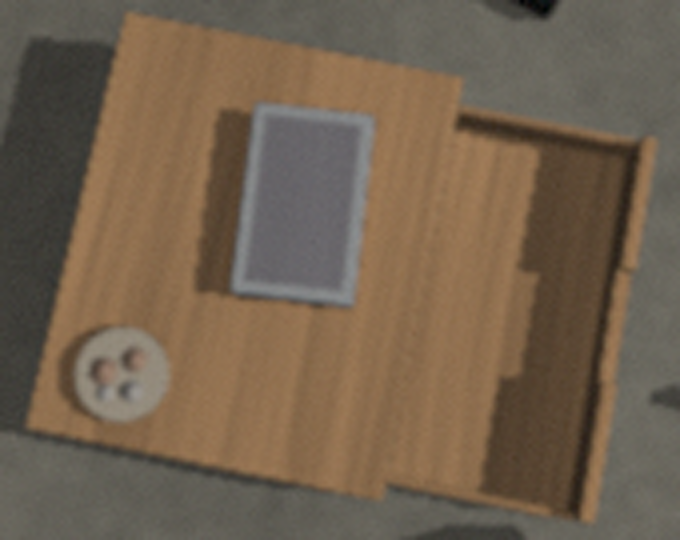

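The crop shows the silver-framed grey tin on the chest, turned about 5° from the front edge. It is the metal one. The dish is at the rear-left corner and the drawer is open to the right. Next I lift over the sign and go to a spot behind the tin.

```bash
python3 -m pendant '[[8.5,[0,0,-6],[0,0,0]],[8.5,[2,-2,-11],[0,0,-6]],[8.5,[57.8,-58,-11],[0,0,-60.6]],[8.5,[57.8,-58,-11],[0,0,-60.6]],[8.5,[57.8,-58,-11],[0,0,-60.6]],[8.5,[57.8,-58,-11],[0,0,-60.6]],[8.5,[57.8,-58,-11],[0,0,-60.6]],[8.5,[57.8,-58,-11],[0,0,-60.6]]]'
```

```text
time: 1.6
tcp_pos: [0.3983, -0.2338, 0.3637]
tool_rot: [3.141, 0.001, 1.432]
wrist_force: [1.2, -0.6, 0.6]
opening: 0.0845
grip_force: 0.0
```

```bash
python3 -m pendant '[[8.5,[39,10,0],[0,0,0]],[8.5,[39,10,0],[0,0,0]],[8.5,[39,10,0],[0,0,0]],[8.5,[39,10,0],[0,0,0]],[8.5,[39,10,0],[0,0,0]],[8.5,[39,10,10],[0,0,0]],[8.5,[39,10,16],[0,0,0]],[8.5,[39,10,16],[0,0,0]]]'
```

```text
time: 2.6
tcp_pos: [0.5519, 0.1373, 0.2018]
tool_rot: [3.141, -0.0, 1.431]
wrist_force: [1.1, -1.9, -0.3]
opening: 0.0849
grip_force: 0.0
```

```bash
python3 -m pendant '[[8.5,[1.2,1.1,1],[0,0,0]],[8.5,[1.2,1.1,4],[0,0,0]],[8.5,[1.2,1.1,6.5],[0,0,0]],[8.5,[1.2,1.1,6.5],[0,0,0]],[8.5,[1.2,1.1,6.5],[0,0,0]]]'
python3 - <<'E'
from h import *
p,d=viewer.camera("scene"); save(cv2.resize(p[90:230,150:340],None,fx=4,fy=4,interpolation=cv2.INTER_CUBIC),"s1.png")
s=state(); print(s["tcp_pos"],s["wrist_force"])
E
```

```text
time: 3.22
tcp_pos: [0.5656, 0.147, 0.1404]
tool_rot: [3.138, -0.001, 1.43]
wrist_force: [-0.8, 0.1, 1.1]
opening: 0.085
grip_force: 0.0
[0.56551993 0.14697999 0.14047044] [-1.37916179  0.59290897 -0.20668889]
```

View pics/s1.png

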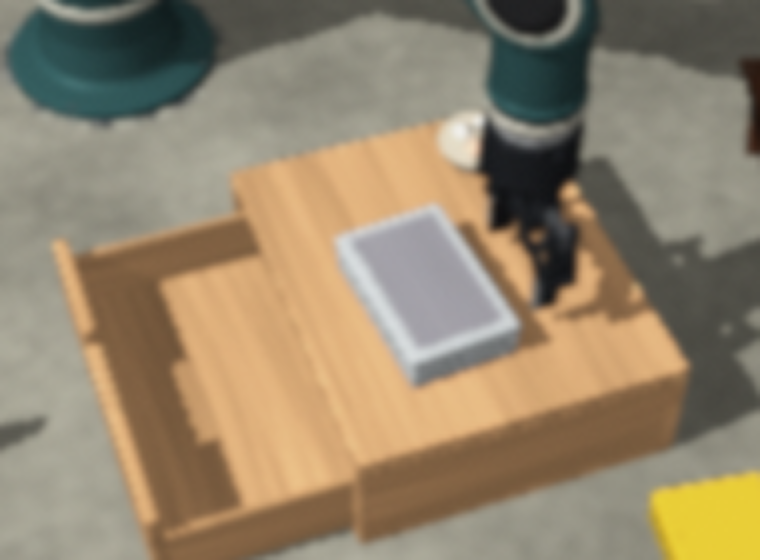

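The scene view shows the fingers behind the tin, clear of the dish, with the near tip at crop pixel (540,300). I'll lower slightly and push, slowly at first to square it up, then briskly over the edge.

```bash
python3 -m pendant '[[8.5,[-0.8,0,0.5],[0,0,0]],[8.5,[-2.4,0,0.5],[0,0,0]],[8.5,[-3.6,0,0.5],[0,0,0]],[8.5,[-6,0,0.5],[0,0,0]],[8.5,[-10,0,0.5],[0,0,0]],[8.5,[-14.5,0,0.5],[0,0,0]],[8.5,[-18,0,0.5],[0,0,0]],[8.5,[-18,0,0.5],[0,0,0]]]'
python3 -m pendant '[[8.5,[3,0,-3],[0,0,0]],[8.5,[8,0,-6],[0,0,0]],[8.5,[12,0,-6],[0,0,0]],[8.5,[12,0,-6],[0,0,0]]]'
python3 - <<'E'
from h import *
p,d=viewer.camera("top"); np.save("top_d.npy",d); p2,d2=viewer.camera("scene")
a=cv2.resize(p[160:295,175:345],(510,405),interpolation=cv2.INTER_CUBIC); b=cv2.resize(p2[100:240,150:340],(510,376))
save(a,"t2.png"); save(b,"s2.png")
W=cloud("top",d); x=np.array([.140,.990]); E0=np.array([.5002,-.0326])
r=(W[...,:2]-E0); u=r@x; v=r@np.array([-.990,.140])
for i in np.arange(-.15,0.01,.015): # height map over the drawer
    print(round(i,3),[round(float(np.nanmedian(W[...,2][(abs(u-i)<.006)&(abs(v-j)<.008)]))*1000) if ((abs(u-i)<.006)&(abs(v-j)<.008)).any() else None for j in np.arange(-.14,.1,.02)])
E
```

```text
time: 4.28
tcp_pos: [0.5379, -0.0362, 0.133]
tool_rot: [-3.141, 0.002, 1.423]
wrist_force: [0.2, -0.3, 0.1]
opening: 0.0849
grip_force: 0.0
time: 4.78
tcp_pos: [0.5552, 0.0921, 0.1941]
tool_rot: [3.141, -0.002, 1.437]
wrist_force: [-1.1, -0.7, -0.8]
opening: 0.085
grip_force: 0.0
-0.15 [71, 55, 64, 60, 68, 53, 51, 50, 54, 62, 58, 59]
-0.135 [18, 19, 19, 19, 20, 18, 19, 19, 17, 19, 19, 19]
-0.12 [18, 18, 19, 19, 19, 18, 20, 18, 19, 18, 18, 19]
-0.105 [18, 19, 21, 20, 18, 19, 19, 19, 19, 19, 20, 20]
-0.09 [18, 18, 61, 58, 61, 63, 63, 63, 61, 40, 19, None]
-0.075 [19, None, 111, 111, 114, 111, 112, 111, 108, 91, None, None]
-0.06 [19, 22, 116, 115, 114, 116, 115, 117, 115, 114, None, None]
-0.045 [18, 17, 109, 109, 109, 108, 109, 109, 109, 112, None, None]
-0.03 [19, 20, 19, 19, 18, 19, 18, 17, None, None, None, None]
-0.015 [19, 19, 19, 20, 18, 19, 20, None, None, None, None, 645]
-0.0 [109, 24, 66, 26, 23, 20, 110, None, None, None, 623, 649]
```

View pics/s2.png

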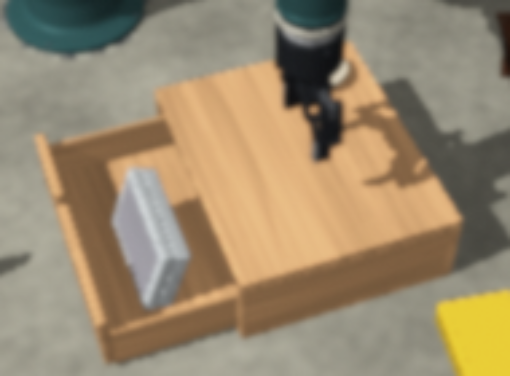

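The tin landed standing on its long edge, at crop pixel (150,240), with its lid side facing the drawer panel. Its back is about 40 mm in front of the chest. I'll push it low from behind to near the panel, then nudge its top back so it lies lid up.

```bash
python3 -m pendant '[[3,[-5,-0.2,0],[0,0,0]],[3,[-11,-0.4,0],[0,0,0]],[3,[-15.2,-0.4,0],[0,0,0]],[3,[-15.2,-0.4,0],[0,0,0]],[3,[-15.2,-0.4,0],[0,0,0]],[3,[-15.2,-0.4,0],[0,0,0]]]'
python3 - <<'E'
from h import *
s=state(); r=np.array(s["tcp_pos"][:2])-[.5002,-.0326]; print("u,v",r@[.14,.99],r@[-.99,.14],s["tcp_pos"],s["tool_rot"],s["opening"])
p,d=viewer.camera("scene"); W=cloud("scene",d); q=W[...,:2]-[.5002,-.0326]; u=q@[.14,.99]; v=q@[-.99,.14]
m=(W[...,2]>.10)&(W[...,2]<.125)&(u<-.02)&(u>-.13)&(abs(v)<.14)
print(m.sum(),cv2.minAreaRect((np.stack([u,v],-1)[m]*1000).astype(np.float32)),np.nanmedian(W[...,2][m]))
E
```

```text
time: 5.62
tcp_pos: [0.5304, -0.0614, 0.1933]
tool_rot: [-3.142, -0.0, 1.432]
wrist_force: [-0.7, 0.1, 0.7]
opening: 0.0301
grip_force: 0.0
u,v -0.024241134369176076 -0.03390377825865756 [ 0.53038004 -0.06135388  0.19328857] [-3.14151667e+00 -4.61661448e-04  1.43217627e+00] 0.030140158205402272
448 ((-93.53441619873047, -33.094505310058594), (151.26368713378906, 35.92204284667969), 89.79586791992188) 0.11308162657230739
```

```bash
python3 -m pendant '[[3,[-1.2,0,3],[0,0,0]],[3,[-1.2,0,7],[0,0,0]],[3,[-1.2,0,10.5],[0,0,0]],[3,[-1.2,0,12.2],[0,0,0]],[3,[-2,0,12.2],[0,0,0]],[3,[-3,0,12.2],[0,0,0]],[3,[-3.8,0,12.2],[0,0,0]],[3,[-4.4,0,12.2],[0,0,0]]]'
python3 -m pendant '[[3,[-0.5,0,0],[0,0,0]],[3,[-1,0,0],[0,0,0]],[3,[-1.5,0,0],[0,0,0]],[3,[-2,0,0],[0,0,0]],[3,[-2.4,0,0],[0,0,0]],[3,[-2.4,0,0],[0,0,0]]]'
python3 - <<'E'
from h import *
s=state(); r=np.array(s["tcp_pos"][:2])-[.5002,-.0326]; print("u,v",r@[.14,.99],r@[-.99,.14],s["tcp_pos"])
p,d=viewer.camera("scene"); W=cloud("scene",d); q=W[...,:2]-[.5002,-.0326]; u=q@[.14,.99]; v=q@[-.99,.14]
m=(W[...,2]>.10)&(W[...,2]<.118)&(u<-.06)&(u>-.16)&(abs(v)<.14)
print(m.sum(),cv2.minAreaRect((np.stack([u,v],-1)[m]*1000).astype(np.float32)),np.nanmedian(W[...,2][m]))
save(cv2.resize(p[100:240,150:340],(760,560),interpolation=cv2.INTER_CUBIC),"s3.png")
E
```

```text
time: 6.68
tcp_pos: [0.5253, -0.1069, 0.0726]
tool_rot: [3.138, 0.0, 1.43]
wrist_force: [0.6, 2.3, 3.8]
opening: 0.0302
grip_force: 0.4
time: 7.42
tcp_pos: [0.5204, -0.1307, 0.071]
tool_rot: [-3.141, 0.001, 1.43]
wrist_force: [0.9, 0.6, 0.4]
opening: 0.0298
grip_force: 0.0
u,v -0.09424394123415845 -0.03372876033378146 [ 0.52040338 -0.13065294  0.07101316]
439 ((-113.81842041015625, -32.35935974121094), (152.17361450195312, 68.11567687988281), 89.41812133789062) 0.11352754233643932
```

View pics/s3.png

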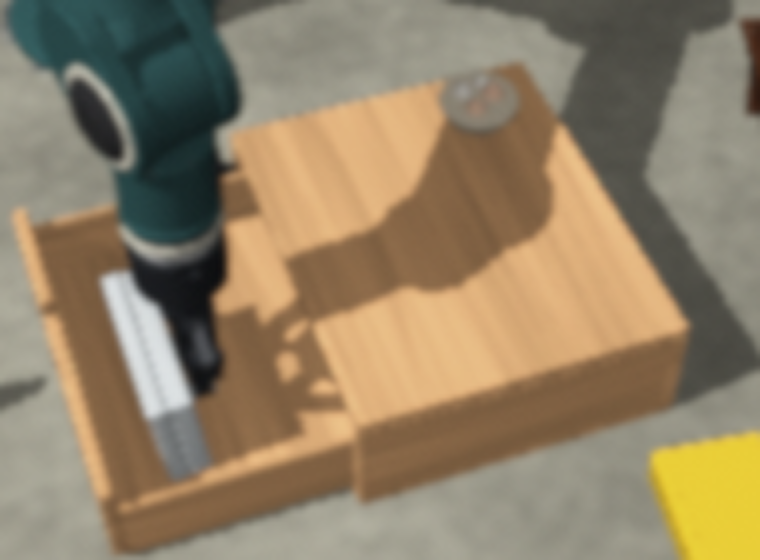

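The tin is still upright, near the panel, centred around crop pixel (155,370). Now I lift out, go to its front side and nudge its top toward the chest.

```bash
python3 -m pendant '[[3,[0.8,0,0],[0,0,0]],[3,[0.8,0,-5],[0,0,0]],[1,[0.8,0,-11],[0,0,0]],[0,[-4,0,-11],[0,0,0]],[0,[-9.5,0,-11],[0,0,0]],[0,[-9.5,0,-11],[0,0,0]],[0,[-9.5,0,-8],[0,0,0]],[0,[-9.5,0,-5.9],[0,0,0]]]'
python3 -m pendant '[[0,[0,0,0],[0,0,0]],[0,[0.8,0,0],[0,0,0]],[0,[1.6,0,0],[0,0,0]],[0,[2.4,0,0],[0,0,0]],[0,[3.4,0,0],[0,0,0]],[0,[4.4,0,0],[0,0,0]],[0,[5.4,0,0],[0,0,0]],[0,[6.4,0,0],[0,0,0]]]'
python3 - <<'E'
from h import *
s=state(); r=np.array(s["tcp_pos"][:2])-[.5002,-.0326]; print("u,v",r@[.14,.99],r@[-.99,.14],s["tcp_pos"],s["opening"])
p,d=viewer.camera("scene")
save(cv2.resize(p[100:240,150:340],(760,560),interpolation=cv2.INTER_CUBIC),"s4.png")
E
```

```text
time: 8.48
tcp_pos: [0.5072, -0.2226, 0.1292]
tool_rot: [-3.14, -0.001, 1.431]
wrist_force: [0.3, -0.2, 0.5]
opening: 0.0003
grip_force: 0.0
time: 9.48
tcp_pos: [0.5167, -0.1599, 0.1303]
tool_rot: [3.142, 0.0, 1.43]
wrist_force: [0.3, -0.2, -0.4]
opening: -0.0
grip_force: 0.1
u,v -0.12369506629742091 -0.03410882128706569 [ 0.51665536 -0.15987153  0.13030218] -1.2801034660545813e-05
```

View pics/s4.png

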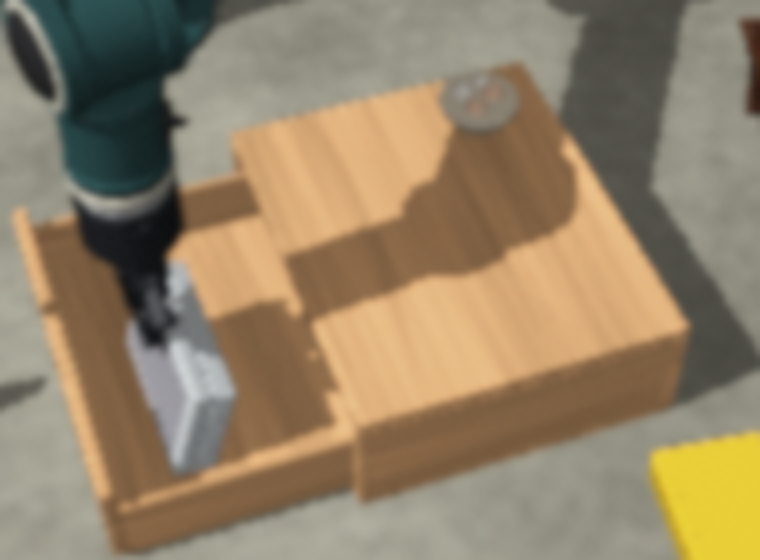

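The tin is tilting back toward the chest, its lid edge near crop pixel (200,350). I'll keep pushing.

```bash
python3 -m pendant '[[0,[1,0,0],[0,0,0]],[0,[2,0,0],[0,0,0]],[0,[3,0,0.3],[0,0,0]],[0,[3.5,0,0.3],[0,0,0]],[0,[2,0,-3],[0,0,0]],[0,[-4,0,-8],[0,0,0]],[0,[-10,0,-8],[0,0,0]],[0,[-10,0,-8],[0,0,0]]]'
python3 - <<'E'
from h import *
s=state(); r=np.array(s["tcp_pos"][:2])-[.5002,-.0326]; print("u,v",r@[.14,.99],r@[-.99,.14],s["tcp_pos"],s["tool_rot"])
for n in("scene","top"):
    p,d=viewer.camera(n); W=cloud(n,d); q=W[...,:2]-[.5002,-.0326]; u=q@[.14,.99]; v=q@[-.99,.14]; z=W[...,2]
    if n=="scene": save(cv2.resize(p[80:240,130:340],(760,580),interpolation=cv2.INTER_CUBIC),"s5.png")
    m=(z>.03)&(z<.16)&(u<-.005)&(u>-.147)&(abs(v)<.14)
    print(n,m.sum(),cv2.minAreaRect((np.stack([u,v],-1)[m]*1000).astype(np.float32)),np.percentile(z[m],[10,25,50,75,90,98]).round(3))
    m=(abs(z-.096)<.006)&(u<-.12)&(u>-.22)&(abs(v)<.16); print("panel u",np.percentile(u[m],[5,50,95]))
    m=(abs(z-.054)<.006)&(u<-.005)&(u>-.147)&(abs(v)<.14)
    if m.any(): print("flat part",m.sum(),cv2.minAreaRect((np.stack([u,v],-1)[m]*1000).astype(np.float32)))
E
```

```text
time: 10.52
tcp_pos: [0.5013, -0.2653, 0.2109]
tool_rot: [3.141, 0.003, 1.422]
wrist_force: [-0.2, -0.5, -0.6]
opening: 0.0002
grip_force: 0.0
u,v -0.23022239315212134 -0.03364075453972668 [ 0.50127353 -0.26529968  0.21087222] [3.14069972e+00 2.96413932e-03 1.42205432e+00]
scene 1149 ((-54.0246696472168, -32.103370666503906), (96.04065704345703, 153.99966430664062), 0.008897021412849426) [0.05  0.052 0.054 0.056 0.057 0.058]
panel u [-0.19760908 -0.19224266 -0.18678253]
flat part 1043 ((-54.247413635253906, -32.07743835449219), (153.96524047851562, 95.4874267578125), 89.8992691040039)
top 1285 ((-51.67718505859375, -33.50774383544922), (93.43885040283203, 150.24249267578125), 0.1347491592168808) [0.052 0.053 0.055 0.057 0.058 0.06 ]
panel u [-0.1941     -0.1881344  -0.18280739]
flat part 1256 ((-51.67718505859375, -33.50774383544922), (93.43885040283203, 150.24249267578125), 0.1347491592168808)
```

View pics/s5.png

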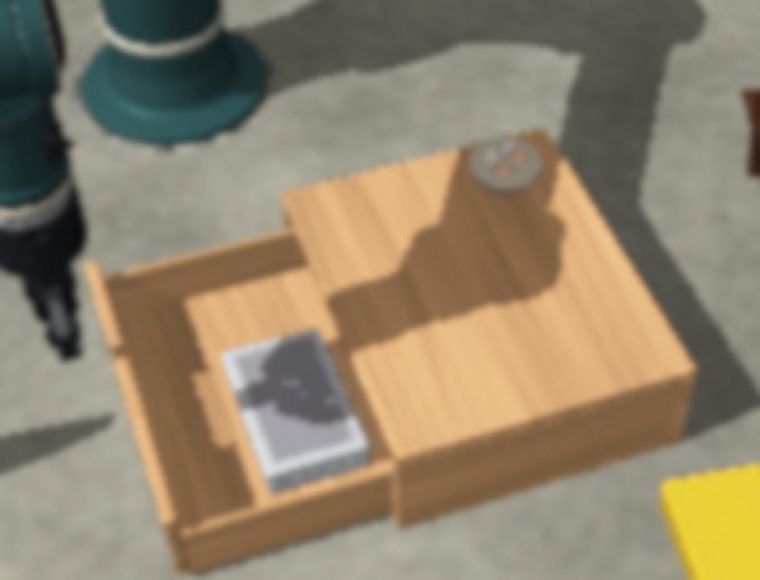

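The tin lies flat and lid up in the drawer, its lid at crop pixel (295,400) with the top at 54 mm = 18 + 36. Now I go down in front of the panel's middle and push it home.

```bash
python3 -m pendant '[[0,[-1.5,-3.4,0],[0,0,0.5]],[0,[-1.5,-3.4,5],[0,0,0.5]],[0,[-1.5,-3.4,10],[0,0,0.5]],[0,[-1.5,-3.4,13.6],[0,0,0.5]],[0,[-1.5,-3.4,13.6],[0,0,0.5]],[0,[-0.5,-3.4,13.6],[0,0,0.5]],[0,[0.5,-3.4,13.6],[0,0,0.5]],[0,[1.5,-3.4,13.6],[0,0,0.5]]]'
python3 -m pendant '[[0,[1,0,0],[0,0,0]],[0,[2,0,0],[0,0,0]],[0,[3,0,0],[0,0,0]],[0,[4,0,0],[0,0,0]],[0,[5,0,0],[0,0,0]],[0,[6,0,0],[0,0,0]],[0,[7,0,0],[0,0,0]],[0,[8,0,0],[0,0,0]]]'
python3 - <<'E'
from h import *
s=state(); r=np.array(s["tcp_pos"][:2])-[.5002,-.0326]; print("u,v",r@[.14,.99],r@[-.99,.14],s["tcp_pos"],s["wrist_force"])
for n in("scene",):
    p,d=viewer.camera(n); W=cloud(n,d); q=W[...,:2]-[.5002,-.0326]; u=q@[.14,.99]; v=q@[-.99,.14]; z=W[...,2]
    m=(abs(z-.096)<.005)&(u<-.03)&(u>-.22)&(abs(v)<.16)&(v<-.05); print("panel u",np.percentile(u[m],[5,50,95]))
E
```

```text
time: 11.62
tcp_pos: [0.4718, -0.2391, 0.0756]
tool_rot: [3.139, 0.001, 1.422]
wrist_force: [0.2, -0.2, -0.3]
opening: -0.0002
grip_force: 0.0
time: 12.62
tcp_pos: [0.4826, -0.1601, 0.0742]
tool_rot: [-3.141, 0.0, 1.422]
wrist_force: [-0.3, -2.6, 1.9]
opening: -0.0001
grip_force: 1.2
u,v -0.12872688003072968 -0.0004664246547732426 [ 0.48263473 -0.16014317  0.07415436] [-0.3281167  -2.55525331  1.88831408]
panel u [-0.11855047 -0.1130686  -0.10770926]
```

```bash
python3 -m pendant '[[0,[1,0,0],[0,0,0]],[0,[2,0,0],[0,0,0]],[0,[3,0,0],[0,0,0]],[0,[4,0,0],[0,0,0]],[0,[5,0,0],[0,0,0]],[0,[6,0,0],[0,0,0]],[0,[7,0,0],[0,0,0]],[0,[8,0,0],[0,0,0]]]'
python3 -m pendant '[[0,[0.8,0,0],[0,0,0]],[0,[1.4,0,0],[0,0,0]],[0,[1.8,0,0],[0,0,0]],[0,[2.1,0,0],[0,0,0]],[0,[2.3,0,0],[0,0,0]],[0,[2.5,0,0],[0,0,0]]]'
python3 - <<'E'
from h import *
s=state(); r=np.array(s["tcp_pos"][:2])-[.5002,-.0326]; print("u,v",r@[.14,.99],r@[-.99,.14],s["tcp_pos"],s["wrist_force"])
E
```

```text
time: 13.68
tcp_pos: [0.4947, -0.081, 0.0742]
tool_rot: [-3.141, 0.0, 1.422]
wrist_force: [-1.8, -1.8, 0.4]
opening: 0.0002
grip_force: 1.2
time: 14.42
tcp_pos: [0.4985, -0.0571, 0.0743]
tool_rot: [3.141, 0.0, 1.421]
wrist_force: [-1.3, -2.5, 2.2]
opening: -0.0001
grip_force: 1.0
u,v -0.024520194640994187 -0.001756870536031258 [ 0.49850597 -0.05712831  0.07431181] [-1.31351174 -2.51362932  2.19818007]
```

Remaining travel is about 14 mm, so I approach at 2 mm per row and watch the force.

```bash
python3 -m pendant '[[0,[0.2,0,0],[0,0,0]],[0,[0.4,0,0],[0,0,0]],[0,[0.6,0,0],[0,0,0]],[0,[0.8,0,0],[0,0,0]],[0,[0.95,0,0],[0,0,0]],[0,[1.1,0,0],[0,0,0]]]'
python3 -m pendant '[[0,[0.1,0,0],[0,0,0]],[0,[0.2,0,0],[0,0,0]],[0,[0.3,0,0],[0,0,0]]]'
```

```text
time: 15.18
tcp_pos: [0.5, -0.0467, 0.0743]
tool_rot: [-3.141, 0.001, 1.422]
wrist_force: [-1.6, -7.0, 2.8]
opening: 0.0
grip_force: 0.1
time: 15.55
tcp_pos: [0.5, -0.0467, 0.0742]
tool_rot: [-3.14, 0.005, 1.42]
wrist_force: [-3.8, -13.1, 3.9]
opening: -0.0001
grip_force: 0.0
```

The arm stalls and the force rises to 13 N, so the drawer looks to be at its stop. I back off and verify.

```bash
python3 -m pendant '[[0,[-0.5,0,0],[0,0,0]],[0,[-4,0,0],[0,0,0]],[0,[-10,0,0],[0,0,0]],[0,[-14,0,-6],[0,0,0]],[0,[-16,0,-12],[0,0,0]],[0,[-20,0,-14],[0,0,0]],[0,[-20,0,-14],[0,0,0]]]'
python3 - <<'E'
from h import *
ims=[]
for n in("scene","top"):
    p,d=viewer.camera(n); W=cloud(n,d); q=W[...,:2]-[.5002,-.0326]; u=q@[.14,.99]; v=q@[-.99,.14]; z=W[...,2]
    m=(abs(z-.110)<.005)&(u>-.02)&(u<.1)&(abs(v)<.15); print(n,"chest front u",np.percentile(u[m],[.5,2]))
    m=(z>.03)&(z<.12)&(u>-.1)&(u<.1)&(abs(v)<.14); print(" anything front u",np.percentile(u[m],[.2,.5,2]))
    print([(k,np.round(r["centre"],3).tolist(),round(r["conf"],2)) for k in("drawer_front","chest_edge","shell_dish") for r in models.place_of(k,n)[:1]])
    ims.append(cv2.resize(p[80:240,130:340] if n=="scene" else p[140:300,150:360],(395,301),interpolation=cv2.INTER_CUBIC))
save(np.hstack(ims),"s6.png"); print(state()["time"])
E
```

```text
time: 16.42
tcp_pos: [0.4721, -0.2449, 0.2169]
tool_rot: [3.135, 0.003, 1.416]
wrist_force: [-0.2, 0.2, -0.4]
opening: -0.0002
grip_force: 0.0
scene chest front u [-0.00166237 -0.00039623]
 anything front u [-0.00483247 -0.00469061 -0.00442236]
[('drawer_front', [0.499, -0.037, 0.056], 0.82), ('chest_edge', [0.499, -0.033, 0.111], 0.94), ('shell_dish', [0.414, 0.198, 0.109], 0.69)]
top chest front u [0.00229824 0.00378222]
 anything front u [-0.00056379 -0.00031052  0.0015148 ]
[('chest_edge', [0.499, -0.036, 0.113], 0.93), ('shell_dish', [0.412, 0.195, 0.109], 0.87)]
16.825
```

View pics/s6.png

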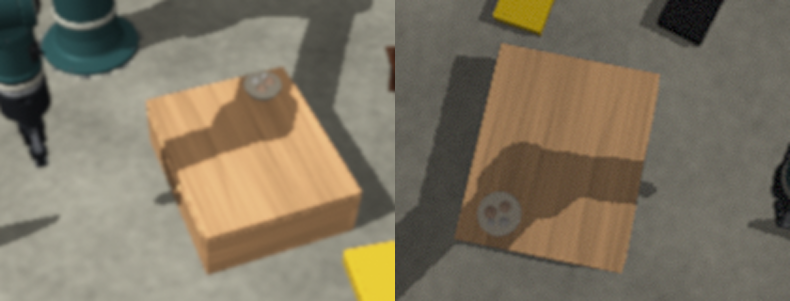

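Both views show the drawer closed and the dish in place, but the depth reads the panel about 3 mm proud, within calibration error. I'll press once more, gently but firmer, to be sure it is at the stop.

```bash
python3 -m pendant '[[0,[3,0,8],[0,0,0]],[0,[6,0,14],[0,0,0.8]],[0,[11,0,14.2],[0,0,0.8]],[0,[15,0,14.2],[0,0,0.8]],[0,[17.5,0,14.2],[0,0,0.8]],[0,[18.5,0,14.2],[0,0,0.8]],[0,[19,0,14.2],[0,0,0.8]],[0,[19.3,0,14.2],[0,0,0.8]]]'
python3 -m pendant '[[0,[0.2,0,0],[0,0,0]],[0,[0.4,0,0],[0,0,0]],[0,[0.6,0,0],[0,0,0]],[0,[0.8,0,0],[0,0,0]],[0,[1,0,0],[0,0,0]]]'
```

```text
time: 17.82
tcp_pos: [0.4995, -0.0511, 0.0722]
tool_rot: [3.142, 0.001, 1.406]
wrist_force: [-0.1, -0.2, 0.4]
opening: 0.0002
grip_force: 0.0
time: 18.45
tcp_pos: [0.4999, -0.0472, 0.0722]
tool_rot: [-3.139, 0.009, 1.404]
wrist_force: [-3.6, -20.0, 5.8]
opening: -0.0002
grip_force: 0.0
```

At 20 N it sits at the same position, so it is at the hard stop. Retreat and hand in.

```bash
python3 -m pendant '[[0,[-0.5,0,0],[0,0,0]],[0,[-2,0,0],[0,0,0]],[0,[-6,0,0],[0,0,0]],[0,[-11,0,-3],[0,0,0]],[0,[-14,0,-8],[0,0,0]],[0,[-14,0,-8],[0,0,0]],[0,[-14,0,-8],[0,0,0]]]'
python3 - <<'E'
from h import *
p,d=viewer.camera("top"); print([(k,np.round(r["centre"],3).tolist()) for k in("drawer_front","chest_edge","shell_dish","basket","books","sign") for r in models.place_of(k,"top")[:1]])
print(ticket.sign_off())
E
```

```text
time: 19.32
tcp_pos: [0.4779, -0.1782, 0.1519]
tool_rot: [-3.141, -0.0, 1.407]
wrist_force: [-0.2, 0.3, -0.6]
opening: 0.0001
grip_force: 0.0
[('drawer_front', [0.635, -0.501, 0.0]), ('chest_edge', [0.5, -0.028, 0.111]), ('shell_dish', [0.413, 0.194, 0.11]), ('basket', [0.524, 0.539, -0.001]), ('books', [0.638, -0.501, 0.003]), ('sign', [0.407, -0.492, 0.002])]
the job is handed in; nothing more can be done
None
```

The job is handed in at about 19 s: the metal tin landed on edge, so I tipped it flat and lid up (last seen so just before closing), then eased the drawer home to its stop; I made no contact with the dish, basket, books or sign.

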